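# Insulation test of a heater tube: load, close the cover, hold the test lever

### The arm

A 6-joint arm with a two-finger parallel gripper is mounted at the origin on a cart in front of the work surface, level with it; the furniture and walls round the work are solid. World frame = base frame: x ahead of the robot, y to its left, z up, the work surface at z = 0. Lengths are in m, angles in rad, forces in N, time in s.
With the tool pointing down it reaches from about 0.35 to 0.85 m from the base axis. Payload 8.1 kg.
Tool frame: the origin (TCP) lies between the finger pads; the fingertips stand 11 mm ahead of it and the grasp point (between the pads) lies 8 mm behind it (robot.tips_ahead is the distance from the TCP to the fingertips, in m); z points along the fingers, y is the line along which they close (so a half turn about z gives the same grasp; the last joint's range is limited). The gripper opens to 93 mm and grips with 3 to 60 N. Pads are 15 mm wide; open, the fingers measure 128 mm over their backs; the gripper's body (75 mm by 188 mm) begins 65 mm behind the grasp point.
Start: joints at [-1.333, 0.13, 1.488, -0, 1.523, -0.085], TCP at [0.19, -0.569, 0.23] pointing down, gripper open.
Joint ranges: [-2.96, 2.96], [-0.89, 2.26], [0.02, 2.5], [-1.34, 4.48], [0, 2.73], [-2.66, 2.66]. Speed limits (rad/s): [2.39, 2.39, 2.79, 3.14, 3.14, 3.14].

### API

Orientations are given as a rotation vector (axis times angle).
In Python, from plant import robot gives the robot as it stands. The module is installed in compiled form; this text tells all that it offers.
- The arm moves only by the tool move_arm, never from a script. Its argument "deltas" is one flat list of numbers, 7 for each row, row after row: the shift along the tool's x, y, z in m, then the turn, a rotation vector about the tool's x, y, z in rad, then the opening, from 0 (shut) to 1 (fully open). A call has 1 to 12 rows; each row is the pose to reach, as a shift and turn from the pose commanded when the call began, along the tool's axes at that moment; what a row does not reach only later rows make up. A row lasts 1/8 s, in which the tool goes at most 62.5 mm and 10.7 degrees, less where a joint would pass 70% of its speed; a pose out of reach is approached as far as the arm can. A call with a gripper value outside its range is refused whole. The fingers move at their own pace and stop on an object; "squeeze" is the grip in N (left out, the last holds). Time passes only in rows, so rows that repeat a pose let the fingers close. It gives the time, the measured TCP pose, the force, the opening and the grip force at its end, in the units of the state.
- robot.read_state(): the state, without advancing time (a new reading comes with each control period).
- robot.read_camera(name): name is "scene" or "side" or "wrist"; returns (picture, depth): 480x640x3 uint8, red, green, blue; 480x640 float32, m along the optical axis (not along the pixel's ray), 0 where there is no reading.
- robot.camera_model(name): a dict with "K" (3x3 intrinsics, pixels), "k1" (the pictures are not rectified: a ray, as slopes to the right and down, at radius r is drawn at 1 + k1 r^2 times it, then the intrinsics apply), "R" (3x3) and "t" (3): a world point X has camera coordinates R X + t; the wrist camera has in their place "tool_from_camera" (4x4, takes a point from camera to tool coordinates, whose origin is the TCP and whose axes are the flange's). Camera axes: x right, y down, z forward; pixel columns grow to the right and rows downward; lengths in m; the calibration is good to about 2 mm. A picture is of the moment at which its call begins: read the wrist's pose just before it. camera_model takes no time and is no camera call.
- robot.close_job(): hands the job in; it is judged then, once.
Trained networks look in the newest picture that a camera, given by its name, has taken for a name from the list of things; names that differ only in an ending like _2 or _b are one class to them, and where a whole thing is asked for, a point or a joint stands for the part that bears it (a point fixed in the world has none). Each returns a list of dicts, best first, with "confidence" (0 to 1); they miss things now and then, are a little off and sometimes report something else, mostly with a low value. They report only what shows in the picture. A call takes as long as a camera call. They do not tell look-alikes from the thing itself.
- robot.recognise(camera, label): "uv" ([column, row] in pixels, amid what is visible of it).
The state is a dict: "t": time; "q": joint angles; "dq": joint speeds; "joint_torque": joint torques, N m; "tool_pos": TCP position; "orientation": TCP orientation; "force": force on the tool from outside, world axes, zero at the start; "wrist_torque": the same for the moment, N m; "opening": finger opening in m; "gripper_force": force on a finger pad.
Only numpy, scipy, OpenCV 4.12 (cv2) and the standard library are available. Lean on these libraries where they do the work, as an engineer would, in place of code of your own. Each camera call takes 0.05 s, during which the arm holds its last target. There are 200 camera calls.

### The job

Put the heater tube on test: lay it (do not drop it) in the two vee blocks inside the test box, between the two brass end contacts, and let go of it; then shut the clear cover fully. Only with the cover shut, push the hand lever at the right of the box down until the spring-loaded brass contact is pressed about half-way (5 mm of its 10 mm) into its holder, and finish while holding the lever there: it springs back as soon as it is let go. Leave the other things on the bench where they are.

Things in the scene. Friction and masses are not known exactly. Their poses are not given: they have to be found in the camera images.
- test_box: Grey open-topped sheet-metal box on an steel base plate, fixed to the bench (place, yaw vary). Origin: on the bench, under the cradle's centre; +y along the cradle to the left, +x to the back (cover hinge). Inside x -61 to 61 mm, y -82 to 70 mm, floor z = 12 mm, rim z = 74 mm. The base plate (12 mm high) runs on to y = -190 mm, below the lever.
- cradle (a point): Where the tube's centre lies when it rests in the two black 90 degree vee blocks, midway between the end contacts: 46 mm above the bench; tube along the box's y. Vee blocks at box y = -36 and +36 mm, each 14 mm long, top edges at x = -25 and +25 mm, z = 43 mm; between them is room for fingers. Axes as the box.
- fixed_contact (a point): Face of the fixed brass end contact (34 mm across) at the left end of the cradle, box y = +54 mm, on the tube's axis. The spring contact's face at the other end is at y = -54 mm while the lever is up, so the 98 mm tube has 5 mm of play at each end.
- spare_tube: Plain grey heater tube, a cylinder 39 mm in diameter, 98 mm long, 50 to 90 g, lying on the bench to the right of the test box; it can roll. Its y axis runs along the tube; its origin is on the tube's surface, 19.5 mm from the axis, half-way along.
- tube_center (a point): Centre of the heater tube, on its axis; y along the tube.
- cover (a joint): Angle of the clear cover, rad: 0 = shut, flat on the rim; 1.75 to 1.95 = standing open and leaning back, as at the start. A stiff hinge: the cover stays where it is left and takes about 1 to 3 N at its front edge to swing.
- cover_hinge (a point): Middle of the cover's hinge line, along the box's y, on the back rim: box x = 64, y = -6, z = 74.5 mm. The cover is a flat clear plate in an aluminium frame, 128 mm deep, 158 mm wide, 6 mm thick, with a black finger tab (56 mm wide, 16 mm long, 10 mm thick) on the middle of its front edge. Open, its top face looks to the back.
- cover_edge (a point): Point on the cover's top face, mid-width, 120 mm from the hinge line, 8 mm in from the front edge; moves with the cover, 80.5 mm above the bench when shut. z: normal of the top face; -x: from the hinge to the front edge.
- test_lever (a joint): Angle of the hand lever, rad: 0 = up, at rest; grows as it is pushed down; end stop 0.571. Till 0.29 it slides the spring contact to the tube and the tube to the fixed contact (35 mm per rad); from there it presses the spring contact in, half-way at 0.43. A return spring lifts it: about 3 N at the pad at rest, 7 N at 0.43.
- lever_handle: The lever's long steel arm with its pad; moves with test_lever. Origin on the pivot (box x = 0, y = -125, z = 81 mm); it turns about the box's x axis. Axes as the box at lever angle 0. The arm points to the right (box -y), at rest rising at 0.43 rad, level at a lever angle of 0.43.
- lever_pad (a point): Centre of the top of the black pad (46 x 40 mm) at the lever's end, 105 mm along the arm from the pivot and 8 mm above the arm's middle; 132 mm above the bench at rest, 89 mm at a lever angle of 0.43. Push down here.
- spring_contact (a joint): How far the spring-loaded brass contact at the cradle's right end is pressed into its holder, m: 0 = out, 0.010 = right in, about 5 N at half-way. It is pressed only against a tube in the cradle; then it equals 0.035 x lever angle - 0.010 (from 0 up).
- ceramic_block_0: Cream ceramic block, 24 x 42 x 24 mm, on the bench beyond the tube; leave it. Origin: centre of its underside.
- ceramic_block_1: Another ceramic block of the same size; leave it.
- tape_roll: Roll of tape lying flat on the bench left of the test box, 58 mm across, 18 mm high; leave it. Origin: centre of its underside.
Mind the look-alikes: they are no part of the job. Of the things shaped like the spare_tube, the grey one is meant.

How it is judged:
By the outcome, as a careful person would: the job done as asked, in the order asked, and still so for the second after the job is handed in, while the arm keeps its last pose, push and grip.
It also fails if it takes over 58 s, if anything falls off the work surface, if the arm or the gripper's body presses on something with over 40 N, if the wrist force passes 120 N, or if a joint passes its speed limit or range.

## Working session

There is one attempt and no reset: what is moved stays moved. The work goes in short steps, Python scripts to look and compute and a tool call to move; the robot and the scene stay as the last step left them, time stands still between calls to the robot, and variables do not carry over. Pictures are saved under pics/ and viewed, at most 10 in all, crops included, and the job is handed in when it is done.

Besides the shell and the picture viewer there is one more tool, called after ">>>" by a JSON object that holds its "method" and its "body", one argument or row to a line. move_arm: Moves the arm, as the interface text tells. Its arguments: {"type":"object","properties":{"deltas":{"type":"array","items":{"type":"number"}},"squeeze":{"type":"number"}},"required":["deltas"]}

```bash
mkdir -p pics; cat > h.py <<'E'
import numpy as np, cv2
from scipy.spatial.transform import Rotation as Rot
from plant import robot
def model(name,st=None):
    m=robot.camera_model(name); K=np.array(m["K"]);k1=m["k1"]
    if "R" in m:
        R=np.array(m["R"]);t=np.array(m["t"]); return K,k1,R.T,-R.T@t
    T=np.array(m["tool_from_camera"]); st=st or robot.read_state()
    Rw=Rot.from_rotvec(st["orientation"]).as_matrix()
    return K,k1,Rw@T[:3,:3],Rw@T[:3,3]+np.array(st["tool_pos"])
def slopes(uv,K,k1):
    uv=np.atleast_2d(np.asarray(uv,float))
    return cv2.undistortPoints(uv[:,None,:],K,np.array([k1,0,0,0.]))[:,0]
def world(uv,d,M):   # pixel+depth -> world
    K,k1,R,c=M; s=slopes(uv,K,k1); d=np.atleast_1d(d)
    return (np.c_[s,np.ones(len(s))]*d[:,None])@R.T+c
def onplane(uv,z,M):
    K,k1,R,c=M; s=slopes(uv,K,k1); r=np.c_[s,np.ones(len(s))]@R.T
    return c+r*((z-c[2])/r[:,2])[:,None]
def proj(X,M):
    K,k1,R,c=M; p=(np.atleast_2d(X)-c)@R
    return cv2.projectPoints(p[:,None,:],np.zeros(3),np.zeros(3),K,np.array([k1,0,0,0.]))[0][:,0]
def cloud(d,M):
    v,u=np.mgrid[0:480,0:640]; uv=np.c_[u.ravel(),v.ravel()]
    return world(uv,d.ravel(),M).reshape(480,640,3)
E
python3 - <<'E'
from h import *
for n in ("scene","side"):
    im,d=robot.read_camera(n); cv2.imwrite(f"pics/{n}0.png",im[...,::-1]); np.savez(f"{n}0.npz",im=im,d=d)
    M=model(n); print(n,"cam at",M[3].round(3))
    P=cloud(d,M)
    for l in ("spare_tube","test_box","cover","lever_handle","ceramic_block_0","tape_roll","lever_pad"):
        for r in robot.recognise(n,l):
            u,v=map(int,np.round(r["uv"])); print(l,(u,v),round(r["confidence"],2),P[v,u].round(3) if d[v,u]>0 else None)
print(robot.read_state()["t"])
E
```

```text
scene cam at [0.063 0.771 1.262]
spare_tube (353, 229) 0.88 [ 0.511 -0.344  0.041]
spare_tube (330, 200) 0.79 [ 0.635 -0.436  0.042]
spare_tube (411, 191) 0.6 [ 0.407 -0.602  0.033]
spare_tube (241, 317) 0.57 [0.655 0.099 0.039]
test_box (297, 312) 0.8 [0.532 0.002 0.015]
cover (271, 292) 0.97 [0.571 0.06  0.153]
lever_handle (337, 260) 0.63 [ 0.471 -0.136  0.126]
ceramic_block_0 (302, 253) 0.66 [ 0.624 -0.207  0.011]
ceramic_block_0 (304, 229) 0.44 [ 0.662 -0.295  0.021]
tape_roll (290, 429) 0.72 [0.39  0.311 0.005]
lever_pad (339, 265) 0.84 [ 0.461 -0.128  0.118]
side cam at [0.034 0.791 0.555]
spare_tube (418, 227) 0.89 [ 0.397 -0.563  0.023]
spare_tube (326, 221) 0.86 [ 0.653 -0.43   0.034]
spare_tube (213, 297) 0.85 [0.642 0.119 0.037]
spare_tube (336, 242) 0.69 [ 0.469 -0.123  0.118]
spare_tube (356, 242) 0.68 [ 0.502 -0.321  0.037]
test_box (277, 285) 0.88 [0.541 0.022 0.05 ]
cover (255, 254) 0.84 [0.565 0.067 0.138]
lever_handle (337, 244) 0.75 [ 0.465 -0.119  0.115]
ceramic_block_0 (302, 239) 0.63 [ 0.66  -0.292  0.021]
ceramic_block_0 (277, 286) 0.51 [0.544 0.017 0.045]
ceramic_block_0 (299, 255) 0.43 [ 0.62  -0.208  0.013]
tape_roll (260, 398) 0.64 [0.4   0.291 0.001]
lever_pad (337, 239) 0.67 [ 0.47  -0.129  0.123]
0.8
```

View pics/scene0.png

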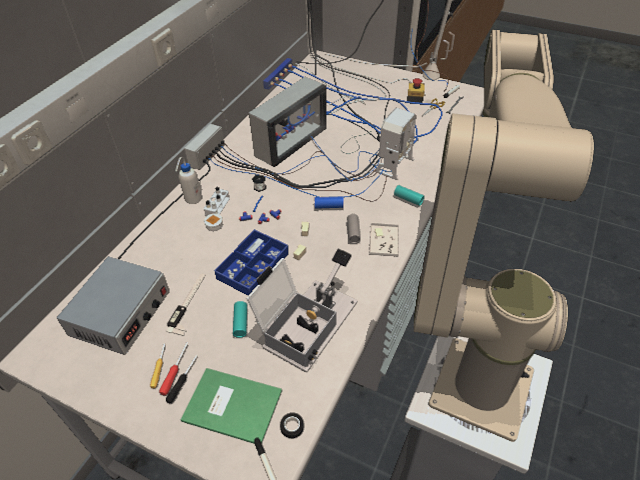

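View pics/side0.png

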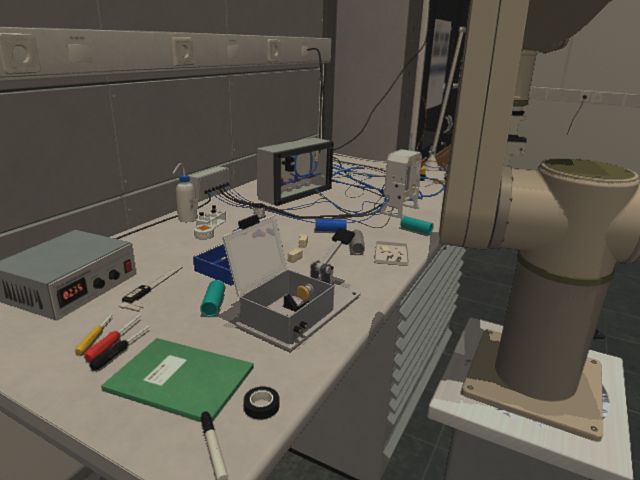

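The pictures show the grey tube at scene (353,229). Its look-alikes are blue at (330,203), teal at (409,195) and teal at (240,318). I choose the grey one. The box is at (298,325), its cover is open, and the lever pad is at (342,257).

```bash
python3 - <<'E'
from h import *
D=np.load("scene0.npz"); im,d=D["im"],D["d"]; M=model("scene"); P=cloud(d,M)
c=im[190:370,220:420]; cv2.imwrite("pics/crop1.png",cv2.resize(c,None,fx=4,fy=3.3,interpolation=cv2.INTER_CUBIC)[...,::-1][:600])
for n in ("scene","side"):
    D=np.load(n+"0.npz"); P=cloud(D["d"],model(n)); ok=D["d"]>0
    m=ok&(np.hypot(P[...,0]-.51,P[...,1]+.34)<.075)&(P[...,2]>.012)&(P[...,2]<.05)
    Q=P[m]; c=Q.mean(0); w,V=np.linalg.eigh(np.cov(Q[:,:2].T)); a=V[:,1]; s=(Q[:,:2]-c[:2])@a
    print(n,"tube",len(Q),c.round(3),"axis",a.round(3),"ext",np.percentile(s,[1,99]).round(3),"ztop",np.percentile(Q[:,2],98).round(3), "bench z",np.median(P[ok&(abs(P[...,0]-.45)<.05)&(abs(P[...,1]-.25)<.05),2]).round(4))
    # rim points
    m=ok&(abs(P[...,0]-.53)<.15)&(abs(P[...,1])<.15)&(abs(P[...,2]-.074)<.003)
    Q=P[m]; r=cv2.minAreaRect(Q[:,:2].astype(np.float32)*1000); print("rim",len(Q),r)
    m=ok&(np.hypot(P[...,0]-.465,P[...,1]+.13)<.06)&(P[...,2]>.11); print("pad",P[m].mean(0).round(3),m.sum())
st=robot.read_state(); print(st["tool_pos"],st["orientation"],Rot.from_rotvec(st["orientation"]).as_matrix().round(3).tolist()); print(robot.camera_model("wrist"), robot.camera_model("scene")["K"])
E
```

```text
scene tube 281 [ 0.516 -0.362  0.034] axis [-0.504  0.864] ext [-0.051  0.048] ztop 0.044 bench z 0.0036
rim 254 ((483.2940368652344, 25.527915954589844), (238.13253784179688, 133.42575073242188), 84.05687713623047)
pad [ 0.463 -0.141  0.129] 270
side tube 169 [ 0.51  -0.35   0.033] axis [-0.394  0.919] ext [-0.061  0.036] ztop 0.039 bench z -0.0003
rim 433 ((484.72198486328125, 42.67919158935547), (208.09158325195312, 135.307861328125), 83.38783264160156)
pad [ 0.461 -0.139  0.127] 295
[ 0.19035535 -0.56901587  0.2296648 ] [3.10073729e+00 5.04778691e-01 4.11511684e-05] [[0.948, 0.317, 0.0], [0.317, -0.948, -0.0], [0.0, 0.0, -1.0]]
{'K': array([[338.44343081,   0.        , 319.49249963],
       [  0.        , 338.44343081, 239.80351196],
       [  0.        ,   0.        ,   1.        ]]), 'k1': -0.057993809794586994, 'tool_from_camera': array([[ 4.02661384e-04, -9.64029810e-01, -2.65793835e-01,
         7.33681685e-02],
       [ 9.99999907e-01,  3.47074332e-04,  2.56105808e-04,
        -2.80754271e-05],
       [-1.54643416e-04, -2.65793913e-01,  9.64029861e-01,
        -1.54586777e-01],
       [ 0.00000000e+00,  0.00000000e+00,  0.00000000e+00,
         1.00000000e+00]])} [[537.27147986   0.         319.14985701]
 [  0.         537.27147986 248.6785155 ]
 [  0.           0.           1.        ]]
```

View pics/crop1.png

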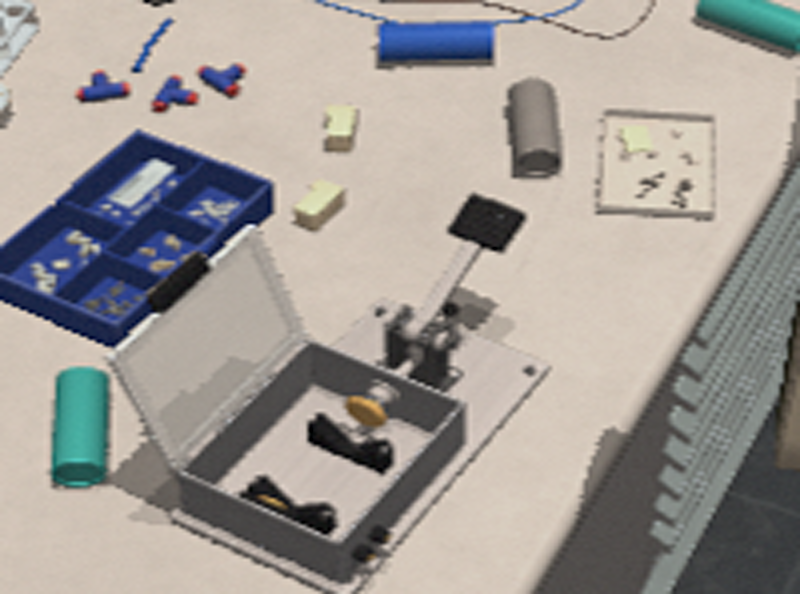

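The crop confirms it: the grey tube is at crop (535,128), apart from the blue and teal ones. The box shows its vee blocks, the open cover and the lever. I'll go above the tube now.

>>> {"method": "move_arm", "body": {
  "deltas": [0.374,-0.1,-0.02,0,0,-1.71,1,0.374,-0.1,-0.02,0,0,-1.71,1,0.374,-0.1,-0.02,0,0,-1.71,1,0.374,-0.1,-0.02,0,0,-1.71,1,0.374,-0.1,-0.02,0,0,-1.71,1,0.374,-0.1,-0.02,0,0,-1.71,1,0.374,-0.1,-0.02,0,0,-1.71,1,0.374,-0.1,-0.02,0,0,-1.71,1,0.374,-0.1,-0.02,0,0,-1.71,1,0.374,-0.1,-0.02,0,0,-1.71,1,0.374,-0.1,-0.02,0,0,-1.71,1],
  "squeeze": 15
}}

```text
t: 2.17
tool_pos: [0.5133, -0.3556, 0.2496]
orientation: [-1.659, -2.668, 0.0]
force: [-0.9, -0.5, 0.9]
opening: 0.0928
gripper_force: 0.0
```

```bash
python3 - <<'E'
from h import *
st=robot.read_state(); im,d=robot.read_camera("wrist"); np.savez("w1.npz",im=im,d=d); cv2.imwrite("pics/w1.png",im[...,::-1])
M=model("wrist",st); P=cloud(d,M); ok=d>0
R=Rot.from_rotvec(st["orientation"]).as_matrix(); p=np.array(st["tool_pos"])
print(st["t"],p.round(4),R.round(3).tolist())
print("bench z",np.median(P[ok&(P[...,2]<.012),2]))
m=ok&(np.hypot(P[...,0]-.513,P[...,1]+.355)<.09)&(P[...,2]>.015)&(P[...,2]<.05)
n,lab,stt,_=cv2.connectedComponentsWithStats(m.astype(np.uint8)); m=lab==1+np.argmax(stt[1:,4])
Q=P[m]; r=cv2.minAreaRect((Q[:,:2]*1000).astype(np.float32)); print("rect",r,"ztop",np.percentile(Q[:,2],[50,95,99]),stt[1:,4])
w,V=np.linalg.eigh(np.cov(Q[:,:2].T)); a=V[:,1]; a=a*np.sign(a[1])
c=np.array(r[0])/1000; print("axis",a,"c",c)
T=np.array([*c,.0195]); print("in tool",R.T@(T-p),"tube axis in tool",R.T@np.array([*a,0]))
E
```

```text
2.175 [ 0.5133 -0.3556  0.2496] [[-0.442, 0.897, -0.0], [0.897, 0.442, 0.0], [0.0, -0.0, -1.0]]
bench z -0.0006873664762120368
rect ((517.5595703125, -365.256103515625), (38.635135650634766, 98.53349304199219), 26.90876007080078) ztop [0.03596062 0.0389611  0.03955287] [2882]
axis [-0.45582737  0.8900682 ] c [ 0.51755957 -0.3652561 ]
in tool [-0.01057796 -0.00041003  0.23012814] tube axis in tool [ 9.99887359e-01 -1.50089310e-02  3.21843721e-05]
```

>>> {"method": "move_arm", "body": {
  "deltas": [-0.0106,-0.0004,0.06,0,0,-0.015,1,-0.0106,-0.0004,0.11,0,0,-0.015,1,-0.0106,-0.0004,0.16,0,0,-0.015,1,-0.0106,-0.0004,0.2,0,0,-0.015,1,-0.0106,-0.0004,0.222,0,0,-0.015,1,-0.0106,-0.0004,0.23,0,0,-0.015,1,-0.0106,-0.0004,0.23,0,0,-0.015,0.3,-0.0106,-0.0004,0.23,0,0,-0.015,0.3,-0.0106,-0.0004,0.23,0,0,-0.015,0.3,-0.0106,-0.0004,0.23,0,0,-0.015,0.3,-0.0106,-0.0004,0.23,0,0,-0.015,0.3,-0.0106,-0.0004,0.23,0,0,-0.015,0.3],
  "squeeze": 15
}}

```text
t: 3.72
tool_pos: [0.5177, -0.3652, 0.0197]
orientation: [1.634, 2.683, 0.0]
force: [0.1, -0.1, -0.1]
opening: 0.0387
gripper_force: 15.0
```

>>> {"method": "move_arm", "body": {
  "deltas": [0,0,-0.03,0,0,0,0.2,0,0,-0.08,0,0,0,0.2,0,0,-0.14,0,0,0,0.2,0.04,0.02,-0.18,0,0,0.15,0.2,0.09,0.04,-0.21,0,0,0.3,0.2,0.14,0.06,-0.23,0,0,0.45,0.2,0.19,0.08,-0.25,0,0,0.6,0.2,0.24,0.1,-0.265,0,0,0.7,0.2,0.28,0.12,-0.28,0,0,0.77,0.2,0.3,0.131,-0.28,0,0,0.77,0.2,0.3,0.131,-0.28,0,0,0.77,0.2,0.3,0.131,-0.28,0,0,0.77,0.2]
}}

```text
t: 5.22
tool_pos: [0.4961, -0.0391, 0.2993]
orientation: [-2.522, -1.873, 0.001]
force: [-0.3, -0.2, -0.3]
opening: 0.0384
gripper_force: 15.0
```

```bash
python3 - <<'E'
from h import *
st=robot.read_state(); im,d=robot.read_camera("wrist"); np.savez("w2.npz",im=im,d=d,p=st["tool_pos"],o=st["orientation"]); cv2.imwrite("pics/w2.png",im[...,::-1])
M=model("wrist",st); P=cloud(d,M); ok=d>0
R=Rot.from_rotvec(st["orientation"]).as_matrix(); print(st["t"],st["tool_pos"],R.round(3).tolist())
for a,b in ((.071,.077),(.010,.0145)):
    m=ok&(P[...,2]>a)&(P[...,2]<b)&(np.hypot(P[...,0]-.528,P[...,1]-.06)<.2); Q=P[m]
    print(a,m.sum(),cv2.minAreaRect((Q[:,:2]*1000).astype(np.float32)))
E
```

```text
5.225 [ 0.49614727 -0.03910706  0.29926501] [[0.289, 0.957, -0.001], [0.957, -0.289, -0.0], [-0.001, -0.001, -1.0]]
0.071 1695 ((486.0855712890625, 64.76701354980469), (158.4135284423828, 130.26602172851562), 83.97164154052734)
0.01 11717 ((562.6546020507812, 6.4925537109375), (268.09765625, 306.64263916015625), 80.83042907714844)
```

View pics/w2.png

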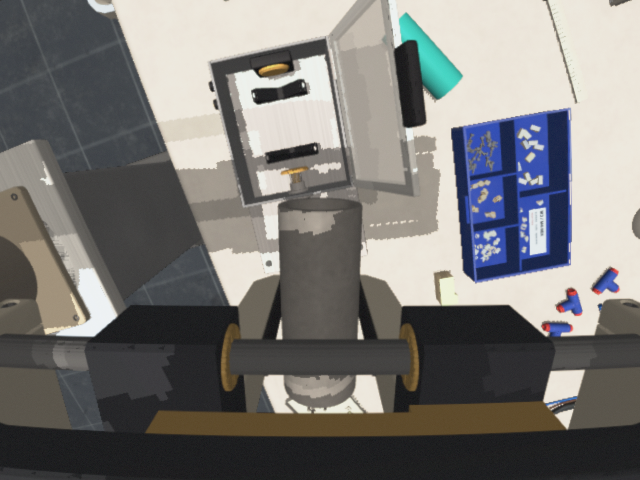

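The picture shows the gripped tube, and the box rim runs from (210,65) to (352,190). The vee blocks are at (278,92) and (292,153), the contacts at (273,70) and (292,172), and the cover is open to the right. The rim rectangle of 158 x 130 mm matches the given sizes. I'll check it with a model overlay.

```bash
cat >> h.py <<'E'
yaw=np.radians(83.97-90); Rb=Rot.from_euler('z',yaw).as_matrix(); O=np.array([.4861,.0648,0])+Rb@np.array([0,.006,0])
E
python3 - <<'E'
from h import *
D=np.load("w2.npz"); im,d=D["im"],D["d"]; M=model("wrist",dict(tool_pos=D["p"],orientation=D["o"])); P=cloud(d,M); ok=d>0
B=(P-O)@Rb; print("O",O,"yaw",yaw)
# refined rim: per side
r=ok&(abs(B[...,2]-.074)<.003)
for ax,oth,lim,nm in ((0,1,(-.07,.055),'x'),(1,0,(-.05,.05),'y')):
    m=r&(B[...,oth]>lim[0])&(B[...,oth]<lim[1]); v=B[m]
    for s in (-1,1):
        w=v[(v[:,ax]*s>.055)&(v[:,ax]*s<.095)]
        if len(w)>10: print(nm,s,len(w),np.percentile(w[:,ax],[2,50,98]).round(4),"slope",np.polyfit(w[:,oth],w[:,ax],1).round(4))
# vee block top corners / black pixels
m=ok&(B[...,2]>.035)&(B[...,2]<.047)&(abs(B[...,0])<.035)&(abs(B[...,1])<.05)
for s in (-1,1):
    w=B[m&(B[...,1]*s>0.02)]; 
    if len(w): print("vee",s,len(w),w[:,:2].min(0).round(4),w[:,:2].max(0).round(4),w.mean(0).round(4))
# cover
m=ok&(B[...,2]>.1)&(B[...,2]<.21)&(B[...,0]>.05)&(B[...,0]<.14)&(abs(B[...,1])<.07)
w=B[m]; f=np.polyfit(w[:,2]-.0745,w[:,0]-.064,1); print("cover",len(w),f,"angle",np.pi/2+np.arctan(f[0]), w[:,2].max(), w[:,0].max())
V=[[x,y,.043] for y in(-43,-29,29,43) for x in(-25,25)]; V=np.array(V)*[.001,.001,1]
V=np.r_[V,np.array([[0,54,46],[-61,70,74],[61,70,74],[-61,-82,74],[61,-82,74]])*.001]
I=cv2.resize(im[20:220,180:440],None,fx=3,fy=3)
for u,v in proj(O+V@Rb.T,M): cv2.circle(I,(int((u-180)*3+1),int((v-20)*3+1)),3,(255,0,255),-1)
cv2.imwrite("pics/w2o.png",I[...,::-1])
E
```

```text
O [0.4867303 0.0707668 0.       ] yaw -0.10524335389525809
x -1 363 [-0.0646 -0.0626 -0.0609] slope [ 0.0012 -0.0627]
x 1 445 [0.0606 0.0624 0.0647] slope [0.0013 0.0624]
y -1 243 [-0.0851 -0.0835 -0.0821] slope [ 0.001  -0.0835]
y 1 332 [0.0693 0.0706 0.0725] slope [-0.0024  0.0707]
vee -1 297 [-0.0323 -0.044 ] [ 0.0309 -0.0299] [-0.0004 -0.0369  0.0395]
vee 1 347 [-0.0318  0.0281] [0.0308 0.0427] [-0.001   0.0351  0.0392]
cover 10444 [ 0.28716009 -0.00066616] angle 1.8504321648955226 0.20999570081408064 0.11061251621074634
```

View pics/w2o.png

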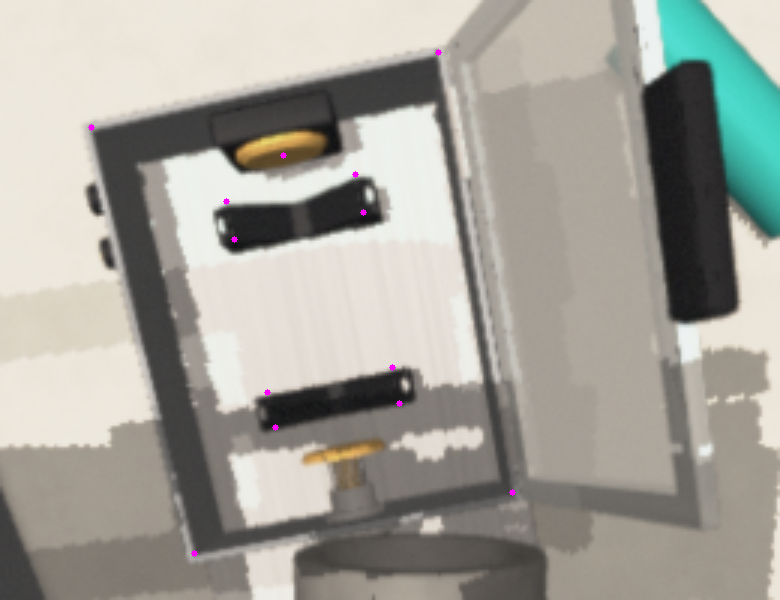

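```bash
cat >> h.py <<'E'
O=O+Rb@np.array([0,-.0007,0])
R0=np.array([[0,1,0],[1,0,0],[0,0,-1.]])
def tgt(bp,phi,R0=R0): return O+Rb@np.array(bp), Rb@Rot.from_euler('y',-phi).as_matrix()@R0
def delta(t,st=None):
    st=st or robot.read_state(); R=Rot.from_rotvec(st["orientation"]).as_matrix()
    return (R.T@(t[0]-np.array(st["tool_pos"]))).round(4), Rot.from_matrix(R.T@t[1]).as_rotvec().round(4)
E
python3 - <<'E'
from h import *
D=np.load("w2.npz"); d=D["d"]; M=model("wrist",dict(tool_pos=D["p"],orientation=D["o"])); P=cloud(d,M)
Rt=Rot.from_rotvec(D["o"]).as_matrix(); L=(P-D["p"])@Rt
m=(d>0)&(abs(L[...,1])<.015)&(abs(L[...,2])<.03)&(L[...,0]>.02); w=L[m]; print("tube end x",np.percentile(w[:,0],[95,99,100]),"top z",np.percentile(w[:,2],[1,5]),"end y",w[w[:,0]>.044][:,1].mean())
for z in (.2,.166,.06,.046): print(z,*delta(tgt([0,0,z],.33)))
E
```

```text
tube end x [0.04810456 0.04849189 0.04864602] top z [-0.01972765 -0.01922594] end y -9.383990542673033e-06
0.2 [ 0.1021 -0.0407  0.0992] [-0.3297  0.0315 -0.1867]
0.166 [ 0.1021 -0.0407  0.1332] [-0.3297  0.0315 -0.1867]
0.06 [ 0.1021 -0.0406  0.2392] [-0.3297  0.0315 -0.1867]
0.046 [ 0.1021 -0.0406  0.2532] [-0.3297  0.0315 -0.1867]
```

>>> {"method": "move_arm", "body": {
  "deltas": [0.05,-0.02,0.03,-0.12,0.01,-0.07,0.2,0.09,-0.036,0.06,-0.24,0.02,-0.14,0.2,0.1021,-0.0407,0.09,-0.3297,0.0315,-0.1867,0.2,0.1021,-0.0407,0.12,-0.3297,0.0315,-0.1867,0.2,0.1021,-0.0407,0.15,-0.3297,0.0315,-0.1867,0.2,0.1021,-0.0407,0.18,-0.3297,0.0315,-0.1867,0.2,0.1021,-0.0406,0.21,-0.3297,0.0315,-0.1867,0.2,0.1021,-0.0406,0.23,-0.3297,0.0315,-0.1867,0.2,0.1021,-0.0406,0.242,-0.3297,0.0315,-0.1867,0.2,0.1021,-0.0406,0.242,-0.3297,0.0315,-0.1867,0.2]
}}

```text
t: 6.52
tool_pos: [0.4863, 0.0703, 0.0567]
orientation: [2.141, 1.926, 0.319]
force: [0.6, 0.2, -0.7]
opening: 0.0387
gripper_force: 15.0
```

```bash
python3 - <<'E'
from h import *
st=robot.read_state(); p=np.array(st["tool_pos"]); print(st["t"],"box pos",Rb.T@(p-O),st["force"]); print(*delta(tgt([0,0,.046],.33)))
im,d=robot.read_camera("wrist"); cv2.imwrite("pics/w3.png",im[...,::-1])
E
```

```text
6.525 box pos [-0.00038396  0.00016042  0.05668075] [ 0.56714154  0.18028728 -0.71822284]
[-0.0002 -0.0031  0.0102] [-0.0013  0.0002 -0.0002]
```

View pics/w3.png

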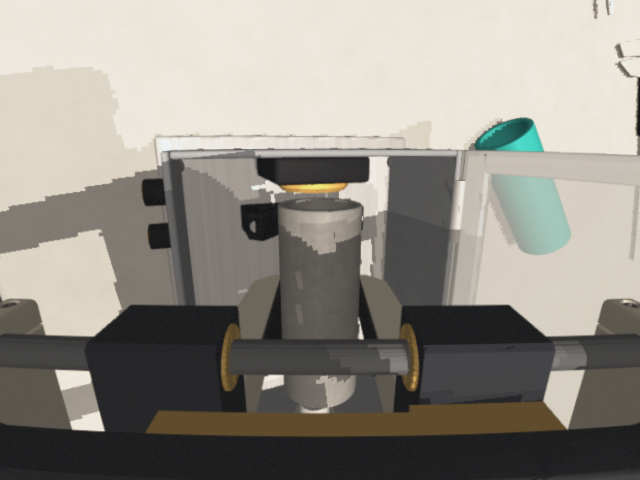

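The tube is lined up above the vee blocks: the left vee is at (262,222) and the fixed contact at (313,187), just beyond the tube end. I'll lower it gently.

>>> {"method": "move_arm", "body": {
  "deltas": [-0.0001,-0.001,0.003,0,0,0,0.2,-0.0001,-0.002,0.006,0,0,0,0.2,-0.0002,-0.0025,0.008,0,0,0,0.2,-0.0002,-0.0028,0.009,0,0,0,0.2,-0.0002,-0.0031,0.01,0,0,0,0.2,-0.0002,-0.0031,0.01,0,0,0,0.2]
}}

```text
t: 7.32
tool_pos: [0.4872, 0.0707, 0.0471]
orientation: [2.139, 1.926, 0.322]
force: [-0.4, -0.3, -0.5]
opening: 0.0387
gripper_force: 15.0
```

>>> {"method": "move_arm", "body": {
  "deltas": [0,-0.0002,0.0005,0,0,0,0.2,0,-0.0003,0.001,0,0,0,0.2,0,-0.0005,0.0014,0,0,0,0.2,0,-0.0005,0.0014,0,0,0,0.2]
}}

```text
t: 7.82
tool_pos: [0.4873, 0.0708, 0.0465]
orientation: [2.139, 1.926, 0.322]
force: [-10.0, -0.4, 11.4]
opening: 0.0386
gripper_force: 15.0
```

>>> {"method": "move_arm", "body": {
  "deltas": [0,-0.0005,-0.0002,0,0,0,0.2,0,-0.0009,-0.0003,0,0,0,0.2,0,-0.0009,-0.0003,0,0,0,0.2]
}}

```text
t: 8.2
tool_pos: [0.4865, 0.0708, 0.0459]
orientation: [2.139, 1.926, 0.323]
force: [-0.0, -0.1, 2.1]
opening: 0.0386
gripper_force: 15.0
```

>>> {"method": "move_arm", "body": {
  "deltas": [0,0,0,0,0,0,0.52,0,0,0,0,0,0,0.52,0,0,0,0,0,0,0.52,0,0,-0.01,0,0,0,0.52,0,0,-0.03,0,0,0,0.52,0,0,-0.07,0,0,0,0.52,0,0,-0.12,0,0,0,0.52,0,0,-0.17,0,0,0,0.3,0,0,-0.17,0,0,0,0,0,0,-0.17,0,0,0,0]
}}

```text
t: 9.45
tool_pos: [0.4313, 0.0766, 0.2066]
orientation: [2.139, 1.926, 0.323]
force: [0.3, 0.5, -0.7]
opening: 0.0228
gripper_force: 0.0
```

```bash
python3 - <<'E'
from h import *
st=robot.read_state(); im,d=robot.read_camera("wrist"); cv2.imwrite("pics/w4.png",im[...,::-1])
M=model("wrist",st); P=cloud(d,M); B=(P-O)@Rb; ok=d>0
print(st["t"],st["opening"],"tool box",Rb.T@(np.array(st["tool_pos"])-O))
m=ok&(B[...,2]>.05)&(B[...,2]<.07)&(abs(B[...,0])<.02)&(abs(B[...,1])<.06); w=B[m]
print(m.sum(),"y range",np.percentile(w[:,1],[1,99]),"top z",np.percentile(w[:,2],[50,99]),"x at top",w[w[:,2]>.064][:,0].mean())
E
```

```text
9.45 0.02280272189596803 tool box [-0.05576063  0.00064509  0.2065936 ]
4170 y range [-0.05601133  0.05905142] top z [0.06240957 0.06596461] x at top -0.0009997210142483695
```

View pics/w4.png

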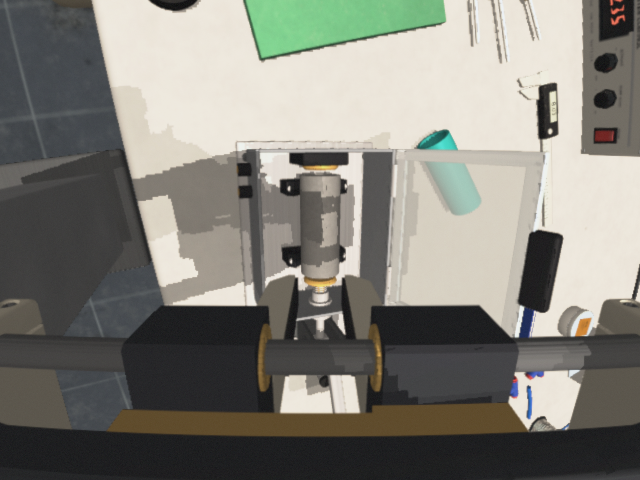

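The tube is seated at (320,225) in both vee blocks, clear of both contacts. Its top is at z = 66 mm as it should be. Next is the cover: I'll go round behind it with closed fingers.

```bash
cat >> h.py <<'E'
R1=np.array([[1,0,0],[0,-1,0],[0,0,-1.]])   # tool x=+box x, y=-box y
E
python3 - <<'E'
from h import *
for b in ([-.03,-.003,.30],[.15,-.006,.30],[.15,-.006,.18]): print(b,*delta(tgt(b,0,R1)))
st=robot.read_state(); t=tgt([0,0,.3],0,R1); R=Rot.from_rotvec(st["orientation"]).as_matrix(); rv=Rot.from_matrix(R.T@t[1]); print("half",(rv**.5 if hasattr(rv,'__pow__') else rv).as_rotvec(),st["q"])
# push path (mm, box frame): front corner x, tip z -> TCP x=xf+7.5, z=zt+11
for th in np.arange(1.85,-.001,-.0925):
    c,s=np.cos(th),np.sin(th); zt=74.5+100*s+6*c
    r=np.r_[np.linspace(0,128,129),np.linspace(128,144,17)]; o=np.r_[np.full(129,6),np.full(17,8)]
    X=64-r*c+o*s; Z=74.5+r*s+o*c; k=Z>=zt-1e-6
    xf=X[k].max() if th>.3 else 64-100*c+6*s
    print(round(th,3),"tool dx",round(xf+7.5-150,1),"dz",round(180-zt-11,1))
E
```

```text
[-0.03, -0.003, 0.3] [-0.0035  0.0554 -0.081 ] [ 0.2583 -0.2586  1.556 ]
[0.15, -0.006, 0.3] [-0.0066  0.2257 -0.0228] [ 0.2583 -0.2586  1.556 ]
[0.15, -0.006, 0.18] [-0.0066  0.1869  0.0907] [ 0.2583 -0.2586  1.556 ]
half [ 0.12916099 -0.12931164  0.7780054 ] [ 0.11838729 -0.68362113  2.2372618  -0.07492472  1.26699638  0.23375847]
1.85 tool dx -31.1 dz 0.0
1.758 tool dx -43.9 dz -2.6
1.665 tool dx -57.0 dz -4.5
1.572 tool dx -70.3 dz -5.5
1.48 tool dx -81.6 dz -5.6
1.388 tool dx -90.8 dz -4.9
1.295 tool dx -100.0 dz -3.4
1.202 tool dx -108.9 dz -1.0
1.11 tool dx -117.6 dz 2.3
1.017 tool dx -125.9 dz 6.3
0.925 tool dx -133.9 dz 11.0
0.832 tool dx -141.4 dz 16.5
0.74 tool dx -148.3 dz 22.6
0.647 tool dx -154.6 dz 29.4
0.555 tool dx -160.3 dz 36.7
0.462 tool dx -165.3 dz 44.5
0.37 tool dx -169.6 dz 52.7
0.277 tool dx -173.0 dz 61.3
0.185 tool dx -175.7 dz 70.2
0.092 tool dx -177.5 dz 79.3
-0.0 tool dx -178.5 dz 88.5
```

>>> {"method": "move_arm", "body": {
  "deltas": [-0.0035,0.03,-0.05,0.04,-0.04,0.18,0,-0.0035,0.0554,-0.081,0.08,-0.08,0.36,0,-0.0035,0.0554,-0.081,0.11,-0.11,0.54,0,-0.004,0.08,-0.072,0.13,-0.13,0.72,0,-0.0045,0.11,-0.062,0.16,-0.16,0.9,0,-0.005,0.15,-0.049,0.19,-0.19,1.08,0,-0.006,0.19,-0.035,0.22,-0.22,1.26,0,-0.0066,0.2257,-0.0228,0.24,-0.24,1.44,0,-0.0066,0.2257,-0.0228,0.2583,-0.2586,1.556,0,-0.0066,0.2257,-0.0228,0.2583,-0.2586,1.556,0,-0.0066,0.19,0.08,0.2583,-0.2586,1.556,0,-0.0066,0.1869,0.0907,0.2583,-0.2586,1.556,0]
}}

```text
t: 11.0
tool_pos: [0.6354, 0.0487, 0.1797]
orientation: [3.137, -0.159, 0.004]
force: [1.5, 0.3, -0.0]
opening: 0.0005
gripper_force: 0.0
```

```bash
python3 - <<'E'
from h import *
st=robot.read_state(); print(st["t"],"tool box",Rb.T@(np.array(st["tool_pos"])-O),st["force"],st["opening"]); print(*delta(tgt([.15,-.006,.18],0,R1),st),np.round(st["q"],2))
E
```

```text
11.0 tool box [ 0.15014389 -0.0056531   0.17970697] [ 1.54497362  0.32754539 -0.01963722] 0.0004684818304168644
[-0.0001  0.0003 -0.0003] [ 0.0001 -0.0025  0.0038] [-0.    0.25  1.44 -0.    1.44  1.67]
```

>>> {"method": "move_arm", "body": {
  "deltas": [-0.025,0,0,0,0,0,0,-0.035,0,-0.001,0,0,0,0,-0.044,0,-0.003,0,0,0,0,-0.057,0,-0.0045,0,0,0,0,-0.07,0,-0.0055,0,0,0,0,-0.082,0,-0.0055,0,0,0,0,-0.091,0,-0.005,0,0,0,0,-0.1,0,-0.0035,0,0,0,0,-0.109,0,-0.001,0,0,0,0,-0.118,0,0.0025,0,0,0,0,-0.126,0,0.0065,0,0,0,0,-0.126,0,0.0065,0,0,0,0]
}}

```text
t: 12.5
tool_pos: [0.5094, 0.0618, 0.1739]
orientation: [-3.137, 0.165, 0.0]
force: [0.1, -0.0, 0.5]
opening: 0.0005
gripper_force: 0.0
```

```bash
python3 - <<'E'
from h import *
st=robot.read_state(); print(st["t"],"tool box",Rb.T@(np.array(st["tool_pos"])-O),st["force"])
im,d=robot.read_camera("side"); M=model("side"); P=cloud(d,M); B=(P-O)@Rb; ok=d>0
m=ok&(abs(B[...,1]+.006)<.076)&(B[...,0]<.075)&(B[...,0]>-.07)&(B[...,2]>.085)&(B[...,2]<.21)&(abs(B[...,1]+.006)>.045)
w=B[m]; a=np.arctan2(w[:,2]-.0745,.064-w[:,0]); print(m.sum(),np.percentile(a,[10,50,90]))
cv2.imwrite("pics/s5.png",cv2.resize(im[180:380,150:410],None,fx=3,fy=3)[...,::-1])
E
```

```text
12.5 tool box [ 0.02348582 -0.00587654  0.17386272] [ 0.10249993 -0.03489057  0.5287792 ]
475 [0.98063502 1.00518124 1.01835951]
```

View pics/s5.png

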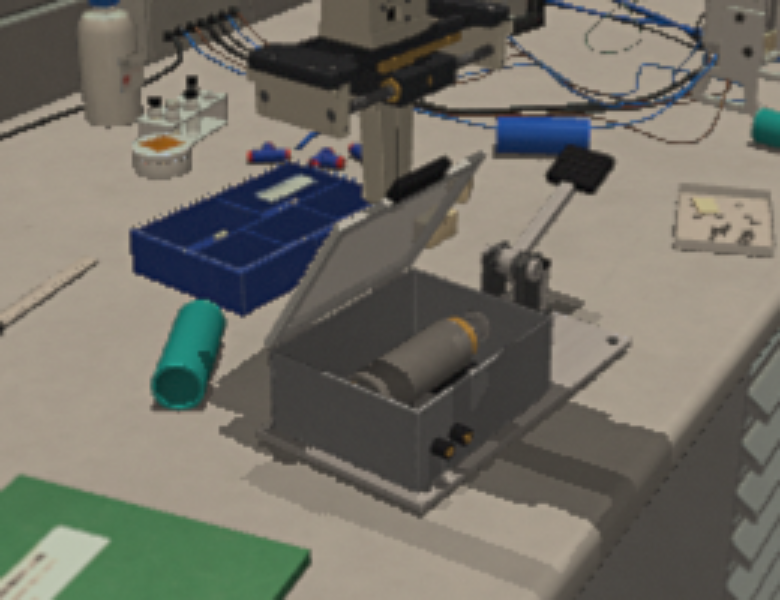

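The cover is at about 1.0 rad, with the fingers behind its tab at (415,180), as planned. The tube is lying in the box. I'll push on to shut it.

>>> {"method": "move_arm", "body": {
  "deltas": [-0.008,0,0.0045,0,0,0,0,-0.0154,0,0.01,0,0,0,0,-0.0223,0,0.0161,0,0,0,0,-0.0286,0,0.0229,0,0,0,0,-0.0343,0,0.0302,0,0,0,0,-0.0393,0,0.038,0,0,0,0,-0.0436,0,0.0462,0,0,0,0,-0.047,0,0.0548,0,0,0,0,-0.0497,0,0.0637,0,0,0,0,-0.0515,0,0.0728,0,0,0,0,-0.0525,0,0.081,0,0,0,0,-0.0525,0,0.082,0,0,0,0]
}}

```text
t: 14.05
tool_pos: [0.4578, 0.0672, 0.0917]
orientation: [-3.137, 0.165, -0.0]
force: [-0.1, 0.5, -0.4]
opening: 0.0004
gripper_force: 0.0
```

>>> {"method": "move_arm", "body": {
  "deltas": [0,0,0.0006,0,0,0,0,0,0,0.0012,0,0,0,0,0,0,0.0016,0,0,0,0,0,0,0.0016,0,0,0,0]
}}

```text
t: 14.55
tool_pos: [0.4586, 0.0672, 0.0912]
orientation: [-3.137, 0.165, -0.003]
force: [0.4, -0.5, 0.3]
opening: 0.0007
gripper_force: 0.2
```

>>> {"method": "move_arm", "body": {
  "deltas": [0,0,0.001,0,0,0,0,0,0,0.0015,0,0,0,0,0,0,0.0015,0,0,0,0]
}}

```text
t: 14.92
tool_pos: [0.4585, 0.0672, 0.0898]
orientation: [-3.137, 0.165, -0.003]
force: [-0.4, -0.0, 2.9]
opening: 0.0007
gripper_force: 1.7
```

```bash
python3 - <<'E'
from h import *
st=robot.read_state(); print(st["t"],"tool box",Rb.T@(np.array(st["tool_pos"])-O),st["force"],st["wrist_torque"],st["joint_torque"])
for n in ("side","scene"):
    im,d=robot.read_camera(n); M=model(n); P=cloud(d,M); B=(P-O)@Rb; ok=d>0
    for x0 in (-.06,-.03,0,.03):
        m=ok&(abs(B[...,1]+.006)<.076)&(abs(B[...,0]-x0)<.012)&(abs(B[...,2]-.08)<.02)&(B[...,1]>.03); print(n,x0,m.sum(),np.percentile(B[m][:,2],[20,50,80]).round(4) if m.sum() else 0)
    if n=="side": cv2.imwrite("pics/s6.png",cv2.resize(im[180:380,150:410],None,fx=3,fy=3)[...,::-1])
E
```

```text
14.925 tool box [-0.02769152 -0.00580805  0.08976204] [-0.40177957 -0.0061573   2.91504837] [ 0.01562202  0.20576963 -0.00141701] [-2.71693105e-02 -3.74586332e+01 -4.43943071e+01  1.67766795e-02
 -4.20501363e-01  2.00837815e-05]
side -0.06 190 [0.0674 0.0771 0.0792]
side -0.03 128 [0.077  0.0777 0.0786]
side 0 118 [0.0767 0.0776 0.0786]
side 0.03 110 [0.0767 0.0776 0.0785]
scene -0.06 123 [0.0715 0.0794 0.0825]
scene -0.03 116 [0.0778 0.08   0.082 ]
scene 0 108 [0.0776 0.08   0.0821]
scene 0.03 104 [0.0782 0.0802 0.0827]
```

View pics/s6.png

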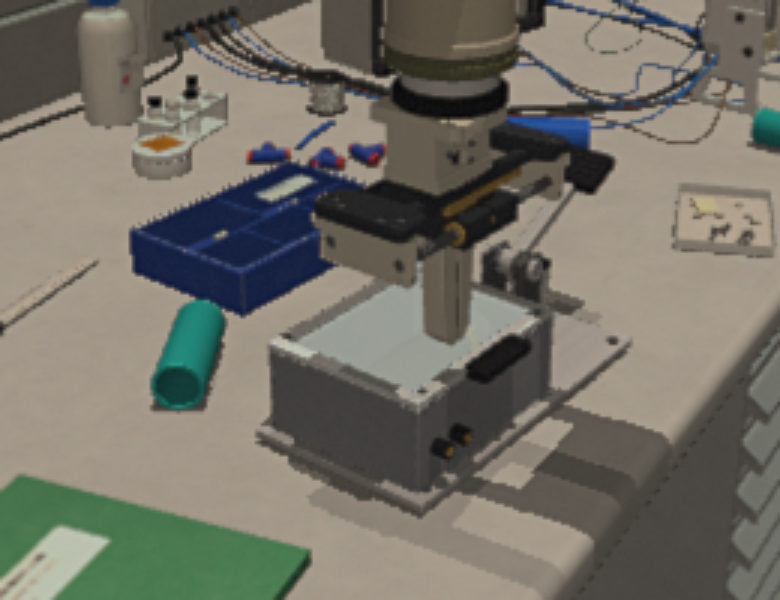

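>>> {"method": "move_arm", "body": {
  "deltas": [0,0,0.0005,0,0,0,0,0,0,0.001,0,0,0,0,0,0,0.001,0,0,0,0]
}}

```text
t: 15.4
tool_pos: [0.4586, 0.0672, 0.0896]
orientation: [-3.137, 0.165, -0.003]
force: [-5.5, -0.1, 13.5]
opening: 0.0005
gripper_force: 6.6
```

The cover is flat on the rim, with its tab at (498,355) on the front edge. The force rose sharply against the hard stop, so it is shut. Next is the lever pad.

>>> {"method": "move_arm", "body": {
  "deltas": [0,0,-0.03,0,0,0,0,0,0,-0.08,0,0,0,0,0,0.03,-0.12,0,0,0,0,0.01,0.09,-0.12,0,0,0,0,0.02,0.15,-0.12,0,0,0,0,0.0277,0.2,-0.12,0,0,0,0,0.0277,0.22,-0.12,0,0,0,0,0.0277,0.22,-0.12,0,0,0,0,0.0277,0.22,-0.12,0,0,0,0]
}}

```text
t: 16.52
tool_pos: [0.4626, -0.1538, 0.2082]
orientation: [-3.136, 0.165, -0.002]
force: [-0.1, -0.2, -0.0]
opening: 0.0003
gripper_force: 0.0
```

```bash
python3 - <<'E'
from h import *
st=robot.read_state(); print(st["t"],"tool box",Rb.T@(np.array(st["tool_pos"])-O),st["force"])
for n in ("side","scene"):
    im,d=robot.read_camera(n); M=model(n); P=cloud(d,M); B=(P-O)@Rb; ok=d>0
    m=ok&(abs(B[...,0])<.03)&(abs(B[...,1]+.217)<.035)&(abs(B[...,2]-.132)<.02); w=B[m]; print(n,"pad",m.sum(),w.mean(0),np.median(w,0))
    m=ok&(abs(B[...,1]+.006)<.07)&(abs(B[...,2]-.08)<.03)&(abs(B[...,0])<.05); A=np.c_[B[m][:,0],np.ones(m.sum())]; w=B[m]; w=w[abs(w[:,2]-np.median(w[:,2]))<.006]; print("cover z fit",np.polyfit(w[:,0],w[:,2],1))
E
```

```text
16.525 tool box [-0.00043132 -0.22518763  0.20817534] [-0.12343332 -0.21986057 -0.03855625]
side pad 287 [-0.00354285 -0.21187609  0.12714658] [-0.00409264 -0.21139831  0.12781887]
cover z fit [0.00090613 0.07749701]
scene pad 253 [-0.00190427 -0.21484068  0.13009275] [-0.00169465 -0.21565482  0.13105115]
cover z fit [0.00176531 0.07955597]
```

>>> {"method": "move_arm", "body": {
  "deltas": [0,0,0.04,0,0,0,0,0,0,0.058,0,0,0,0,0,0.001,0.066,0,0,0,0,0,0.002,0.074,0,0,0,0,0,0.003,0.082,0,0,0,0,0,0.003,0.089,0,0,0,0,0,0.003,0.095,0,0,0,0,0,0.003,0.1,0,0,0,0,0,0.003,0.104,0,0,0,0,0,0.003,0.104,0,0,0,0,0,0.003,0.104,0,0,0,0]
}}

```text
t: 18.0
tool_pos: [0.4628, -0.1578, 0.1048]
orientation: [3.137, -0.165, 0.003]
force: [-0.7, -3.5, 6.0]
opening: 0.0002
gripper_force: 2.7
```

```bash
cat > lev.py <<'E'
from h import *
import sys
st=robot.read_state(); print(st["t"],"tool box",Rb.T@(np.array(st["tool_pos"])-O),"tip z",st["tool_pos"][2]-robot.tips_ahead,np.round(st["force"],2))
for n in ("side","scene"):
    im,d=robot.read_camera(n); M=model(n); P=cloud(d,M); B=(P-O)@Rb; ok=d>0
    dark=im.astype(int).sum(2)<150
    m=ok&dark&(abs(B[...,0])<.03)&(abs(B[...,1]+.23)<.03)&(B[...,2]>.075)&(B[...,2]<.12); w=B[m]
    if m.sum()>5: print(n,"pad",m.sum(),np.percentile(w[:,2],[10,50,75,90]).round(4),"y",np.percentile(w[:,1],[2,98]).round(3),"slope",np.polyfit(w[:,1],w[:,2],1).round(3))
    m=ok&(abs(B[...,0])<.008)&(B[...,1]<-.14)&(B[...,1]>-.2)&(B[...,2]>.06)&(B[...,2]<.14); w=B[m]
    if m.sum()>5: print(n,"arm",m.sum(),np.polyfit(w[:,1]+.125,w[:,2]-.081,1).round(3))
im,d=robot.read_camera("side"); cv2.imwrite(f"pics/{sys.argv[1]}.png",cv2.resize(im[180:330,250:450],None,fx=4,fy=4)[...,::-1])
E
python3 lev.py s7
```

```text
18.0 tool box [ 1.84979297e-04 -2.29120048e-01  1.04812843e-01] tip z 0.09381284287988349 [-0.71 -3.54  5.95]
side pad 128 [0.0862 0.0907 0.0921 0.0936] y [-0.238 -0.208] slope [-0.129  0.062]
side arm 104 [-0.028  0.001]
scene pad 72 [0.0892 0.0937 0.0961 0.098 ] y [-0.243 -0.211] slope [-0.139  0.062]
scene arm 98 [-0.045  0.004]
```

View pics/s7.png

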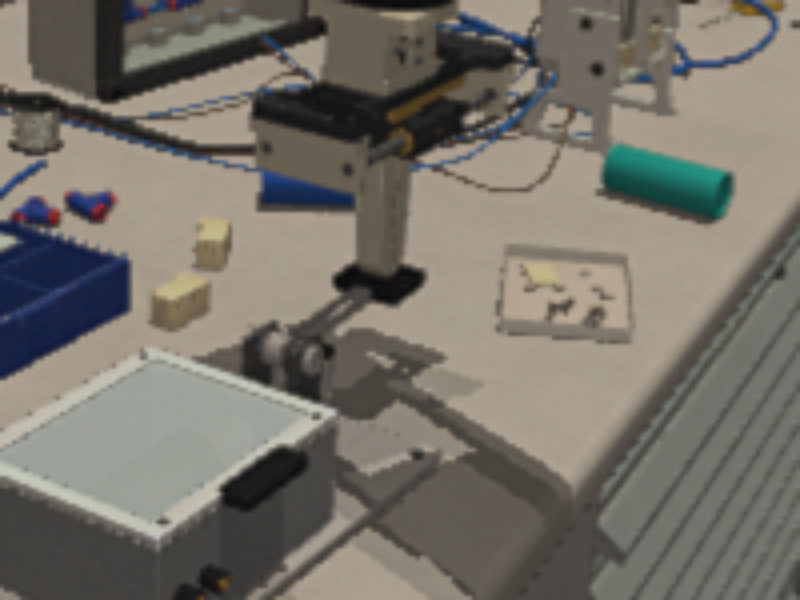

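The fingertips are on the pad at (383,278) with the lever nearly level, and the box is shut with the tube visible through the cover. 4.8 mm remains.

>>> {"method": "move_arm", "body": {
  "deltas": [0,0,0.002,0,0,0,0,0,0,0.0035,0,0,0,0,0,0,0.0048,0,0,0,0,0,0,0.0048,0,0,0,0,0,0,0.0048,0,0,0,0]
}}

```text
t: 18.77
tool_pos: [0.4627, -0.158, 0.1002]
orientation: [3.136, -0.165, 0.003]
force: [-1.4, -3.4, 5.8]
opening: 0.0002
gripper_force: 3.1
```

```bash
python3 lev.py s8
```

```text
18.775 tool box [ 1.83273169e-04 -2.29356269e-01  1.00164213e-01] tip z 0.0891642132869442 [-1.44 -3.44  5.77]
side pad 120 [0.0812 0.0865 0.0878 0.0886] y [-0.242 -0.208] slope [-0.062  0.072]
side arm 93 [0.001 0.001]
scene pad 71 [0.0859 0.0892 0.0907 0.0924] y [-0.246 -0.21 ] slope [-0.008  0.087]
scene arm 93 [-0.018  0.003]
```

```bash
python3 -c "
from h import *
print(robot.close_job())"
```

```text
the job is handed in; nothing more can be done
None
```

I handed the job in at about 19 s: the grey heater tube lies in the vee blocks, the cover is shut, and the arm is holding the lever at about 0.43 rad. That puts the spring contact about 5 mm in, worked out from the fingertip height and arm angle, since the contact itself was not measured.

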